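# Feed a fired tile under the drilling bridge with the push stick

### The job

Pick up the wooden push stick by its upright handle and use its nose to feed the small clay tile along the jig's guide channel and under the bridge, driving the steel block ahead of it until both sit tight against the depth screw. Feel for the end: seat them with a firm push of about 10 N, but never more than 20 N, because the fired tile chips; keep your fingers off the jig, the block and the tile. Then draw the stick back out, stand it upright on its sole on the table, let go, and leave everything else where it is.

Things in the scene. Friction and masses are not known exactly. Their poses are not given: they have to be found in the camera images.
- jig: Plywood drilling jig, fixed to the table. +x is the feed direction, z up; origin at table level on the channel's centre line. Base board 12 mm thick, x -190 to +200 mm, y +-50 mm; its top is the channel floor. Straight channel 38 mm wide from x -70 to +188 between walls 22 mm tall (tops 34 mm above the table, outer faces y +-35 mm), entered through a funnel at the -x end.
- funnel (a point): Middle of the funnel's wide open end, on the channel floor, at x -170 mm of the jig. The cheeks narrow from about 80 mm apart here to 38 mm at x -70, same height as the walls; the -x end is open, with no step but the 12 mm edge of the base board at x -190.
- bridge (a point): Middle of the top of the wooden bridge that covers the channel from x 0 to +35 mm of the jig: underside 34 mm, top 44 mm above the table (a steel drill bush on it reaches 49 mm), 90 mm wide across.
- block: Steel backing block, loose, 50 mm long (x, along the channel), 35 mm wide, 26 mm tall, about 0.36 kg, lying in the channel beyond the bridge, ahead of the tile. Origin: centre of its underside. It slides under roughly 1 to 4 N until it meets the dark steel depth screw that pokes through the jig's end wall.
- end_wall (a point): Middle of the top of the jig's end wall, at x 194 mm of the jig. The depth screw (12 mm diameter, knurled knob outside) comes through it on the centre line; its tip is a hard end, set differently each time, somewhere from x 120 to 140 mm of the jig, so the seated block's centre ends somewhere from x 95 to 115 mm and the seated tile's centre, 50 mm behind it, from x 45 to 65 mm. Find it by feel.
- tile: Small fired-clay tile, 50 mm long (its x, roughly along the feed), 35 mm wide, 14 mm thick, about 50 g, lying flat on the channel floor in the funnel, up to 0.12 rad askew. Origin: centre of its underside. Seated, its rear face is somewhere from x 20 to 40 mm of the jig. It chips if pushed with more than 20 N.
- stick: Wooden push stick, about 80 g, standing on its sole on the table. Bar 155 mm long (its x, nose towards +x), 24 mm wide, 16 mm tall, with an upright handle near the rear: 44 mm long in x, 16 mm thick in y, rising to 75 mm above the sole, centred 52.5 mm behind the origin. Origin: centre of the sole. Nose face 77.5 mm ahead of the origin, 130 mm ahead of the handle's centre.
- stick_handle (a point): Grip point in the middle of the stick's handle, 50 mm above the sole.
- stick_tip (a point): Centre of the stick's nose face, 8 mm above the sole.
- spare_tile: flat fired-clay tile 80 x 60 x 12 mm lying on the plywood ware board; a bystander. Origin: centre of its underside.
- disc: round fired-clay disc, 50 mm diameter, 12 mm thick, lying on the table beside the jig; a bystander. Origin: centre of its underside.
- bowl: small white bowl, 80 mm across, 45 mm tall; a bystander. Origin: centre of its underside.
- sprayer: closed white bottle, 60 mm diameter, 170 mm tall; a bystander. Origin: centre of its underside.
- lath: plain thin wooden lath 160 x 22 x 8 mm lying flat, no handle; a bystander, not the push stick. Origin: centre of its underside.
- spatula: wooden-handled spatula lying on the table; a bystander. Origin: on its underside.
Mind the look-alikes: they are no part of the job. Of the things shaped like the stick, the wooden one is meant. Leave any yellow look-alike of the tile alone.

How it is judged (in metres and radians):
On the way, in this order (a step that is already met when the one before it is completed fails the run):
1. the push stick is lifted off the table (height (world z) of stick above 0.009 m), for 0.1 s.
2. the stick has fed the tile into the straight channel (x of tile in the frame of jig above -0.03 m and x of stick_tip in the frame of jig below 0 m), for 0.05 s.
3. the stick presses tile and block firmly against the depth screw (x of tile in the frame of jig above 0.042 m and distance between tile and block below 0.0525 m and contact force between stick and tile above 7 N), for 0.1 s.
At the end, for the whole second after the job is handed in: The tile lies flat on the channel floor under and past the bridge (its centre beyond x 42 mm of the jig), where it was pressed against the depth screw, still touching the steel block (centres within 52.5 mm), and the push stick stands still and upright on its sole on the table, clear of the jig (x of tile in the frame of jig above 0.042 m and distance between tile and block below 0.0525 m and linear speed of each of block, tile, stick below 0.01 m/s and z of each of block, tile in the frame of jig below 0.015 m and height (world z) of stick below 0.006 m and angle between stick's own z axis and vertical below 0.1 rad).
It fails at once if the stick presses the tile with more than 20 N (contact force between stick and tile above 20 N).
It fails at once if the stick bears on the jig with more than 20 N (contact force between stick and jig above 20 N).
It fails at once if the fingers touch the tile, the block or the jig (contact force between the fingers and tile above 0.5 N or contact force between the fingers and jig above 1 N or contact force between the fingers and block above 0.5 N).
It fails at once if another thing is moved by more than 20 mm (distance of any of spare_tile, disc, bowl, sprayer, lath, spatula from where it was at the start of the episode above 0.02 m).
It also fails if it takes over 58 s, if anything falls off the work surface, if the arm or the gripper's body presses on something with over 40 N, if the wrist force passes 120 N, or if a joint passes its speed limit or range.

### The arm

A 6-joint arm with a two-finger parallel gripper is mounted at the origin on the work surface. World frame = base frame: x ahead of the robot, y to its left, z up, the work surface at z = 0. Lengths are in mm, angles in rad, forces in N, time in s.
With the tool pointing down it reaches from about 325 to 775 mm from the base axis. Payload 9.3 kg.
Tool frame: the origin (TCP) lies midway between the tips of the shut fingers; the grasp point (between the pads) lies grip_point_offset behind it (grip_point_offset is the distance from the TCP to the grasp point, in mm); z points along the fingers, y is the line along which they close (so a half turn about z gives the same grasp; the last joint's range is limited). The gripper opens to 85 mm and grips with 20 to 120 N. Pads are 22 mm wide; open, the fingers measure 114 mm over their backs; the gripper's body (76 mm by 85 mm) begins 54 mm behind the grasp point. The pads swing forward as they close: fully open they stand 13 mm farther back than shut.
Start: joints at [1.147, 0.259, 0.021, 1.334, 0, 1.418], TCP at [147.128, 529.953, 231.279] pointing down, gripper open.
Joint ranges: [-3.04, 3.04], [-0.91, 1.82], [-1.04, 1.36], [-1.92, 1.95], [-1.52, 1.45], [-3.14, 3.14]. Speed limits (rad/s): [2.22, 2.22, 2.79, 3.14, 3.14, 3.14].

### API

Orientations are given as a unit quaternion [w, x, y, z].
In Python, from plant import * gives the robot as it stands. The module is installed in compiled form; this text tells all that it offers.
- The arm moves only by the shell command python3 -m pendant 'ROWS' [OPENING] [FORCE]. ROWS is JSON, a list of rows, each a list of 2 entries, a list of its own where there are three numbers: the shift along the tool's x, y, z in units of 0.025 m (1.0 is 0.025 m), then the turn about the tool's z in units of 4 degrees (1.0 is 4 degrees). A call has 1 to 8 rows; each row shifts and turns the commanded pose from where the row before left it, along the tool's axes as they then stand; what a row does not reach is not made up. A row lasts 1/8 s, in which the tool goes at most 62.5 mm and 10.7 degrees, less where a joint would pass 70% of its speed; a pose out of reach is approached as far as the arm can. A call with a number of a shift or a turn outside -1 to 1 is refused whole. A call with a gripper value outside its range is refused whole. OPENING is the opening, from 0 (shut) to 1 (fully open), set as the call begins (- or left out, the last holds). The fingers move at their own pace and stop on an object; FORCE is the grip in N (left out, the last holds). Time passes only in rows, so rows that do not move let the fingers close. It gives the time, the measured TCP pose, the force, the opening and the grip force at its end, in the units of the state.
- get_state(): the state, without advancing time (a new reading comes with each control period).
- grab_frame(name): name is "side" or "top"; returns the picture (400x640x3 uint8, red, green, blue); there is no depth.
- get_calibration(name): a dict with "fx", "fy", "cx", "cy" (pixels), "k1" (the pictures are not rectified: a ray, as slopes to the right and down, at radius r is drawn at 1 + k1 r^2 times it, then the intrinsics apply), "world_from_camera" (4x4, takes a point from camera to world coordinates). Camera axes: x right, y down, z forward; pixel columns grow to the right and rows downward; lengths in mm; the calibration is good to about 2 mm. A picture is of the moment at which its call begins. get_calibration takes no time and is no camera call.
- close_job(): hands the job in; it is judged then, once.
The state is a dict: "time_s": time; "q": joint angles; "joint_vel": joint speeds; "effort": joint torques, N m; "ee_pos": TCP position; "tcp_rot": TCP orientation; "ft_force": force on the tool from outside, world axes, zero at the start; "ft_torque": the same for the moment, N m; "finger_gap": opening from 0.0 (shut) to 1.0 (fully open); "gripper_force": force on a finger pad.
Only numpy, scipy, OpenCV 4.12 (cv2) and the standard library are available. Lean on these libraries where they do the work, as an engineer would, in place of code of your own. Each camera call takes 0.05 s, during which the arm holds its last target. There are 200 camera calls.

## Working session

There is one attempt and no reset: what is moved stays moved. The work goes in short steps, Python scripts to look and compute and a shell command to move; the robot and the scene stay as the last step left them, time stands still between calls to the robot, and variables do not carry over. Pictures are saved under pics/ and viewed, at most 10 in all, crops included, and the job is handed in when it is done.

```bash
mkdir -p pics
python3 - <<'E'
from plant import *
import cv2
s=get_state();print(s); 
import plant
print([n for n in dir(plant) if not n.startswith('_')])
try: print(grip_point_offset)
except Exception as e: print(e)
for n in("top","side"):
    cv2.imwrite(f"pics/{n}0.png",grab_frame(n)[:,:,::-1]);print(get_calibration(n))
E
```

```text
{'time_s': 0.0, 'q': array([1.14738933e+00, 2.59195574e-01, 2.07457780e-02, 1.33369205e+00,
       3.97834975e-06, 1.41817832e+00]), 'joint_vel': array([-0.00026379,  0.00049714, -0.00047075, -0.0004554 , -0.00082859,
        0.0016296 ]), 'effort': array([-5.30126290e-04, -5.55646956e+01,  3.44534361e+01,  1.39180926e-02,
       -2.62327703e-04, -7.66441417e-06]), 'ee_pos': array([147.01530793, 529.69248894, 230.65803799]), 'tcp_rot': array([-1.93003147e-04,  1.34981175e-01,  9.90847935e-01, -6.44485367e-04]), 'ft_force': array([-0.41514653, -0.28281294,  0.80969847]), 'ft_torque': array([-0.01991393,  0.02404166, -0.03920174]), 'gripper_force': 0.0, 'finger_gap': 0.9998289818581024}
['PlanningError', 'close_job', 'get_calibration', 'get_state', 'grab_frame', 'grip_point_offset']
18.700000000000003
{'fx': 370.5997644538294, 'fy': 370.5997644538294, 'cx': 318.506498601189, 'cy': 210.05543064027202, 'k1': -0.051831763676876294, 'world_from_camera': array([[-2.25950724e-02, -9.79454795e-01,  2.00394032e-01,
         3.03829797e+02],
       [-9.99744662e-01,  2.20819484e-02, -4.79571541e-03,
         4.02450446e+01],
       [ 2.72095778e-04, -2.00451223e-01, -9.79703646e-01,
         1.16577557e+03],
       [ 0.00000000e+00,  0.00000000e+00,  0.00000000e+00,
         1.00000000e+00]])}
{'fx': 448.89728867319, 'fy': 448.89728867319, 'cx': 315.00082172203474, 'cy': 200.55899657795598, 'k1': -0.08687461427955033, 'world_from_camera': array([[ 9.90355673e-01, -8.26182956e-02,  1.11219866e-01,
         4.10419956e+02],
       [-1.38321025e-01, -6.35558921e-01,  7.59560500e-01,
        -9.98113978e+02],
       [ 7.93318422e-03, -7.67619095e-01, -6.40857230e-01,
         9.14751572e+02],
       [ 0.00000000e+00,  0.00000000e+00,  0.00000000e+00,
         1.00000000e+00]])}
```

View pics/top0.png

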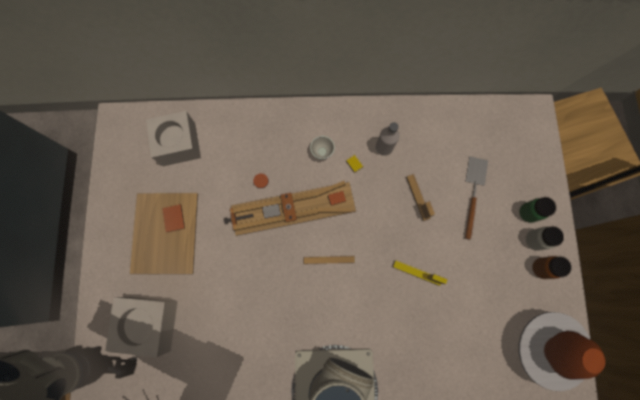

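View pics/side0.png

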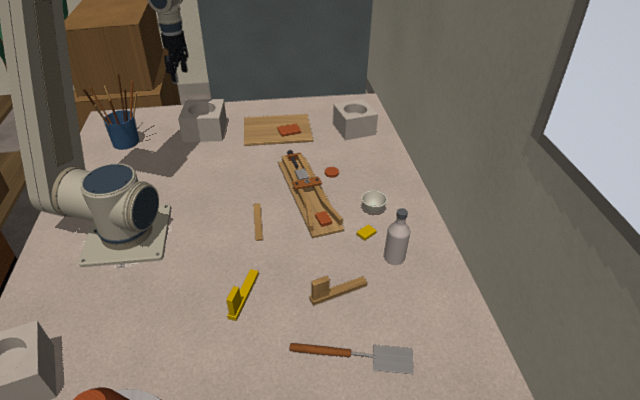

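The top view shows the jig from its funnel end at (353,198) to the screw at (228,220), with the tile at (337,198), the block at (271,211) and the bridge at (289,207). The wooden stick has its nose at (410,178) and its handle at (427,211). The yellow stick at (420,272) and yellow tile at (355,163) are decoys.

The side view shows the stick from its handle at (320,290) to its nose at (366,283). I'll zoom in on the details.

Run:
```python
import cv2,numpy as np
a=cv2.imread("pics/top0.png");b=cv2.imread("pics/side0.png")
A=cv2.resize(a[165:240,220:360],None,fx=5.5,fy=5.5,interpolation=cv2.INTER_CUBIC)
A=np.vstack([A])
cv2.imwrite("pics/z1.png",cv2.convertScaleAbs(A,alpha=1.6))
B=cv2.resize(a[168:224,400:440],None,fx=9,fy=9,interpolation=cv2.INTER_CUBIC)
C=cv2.resize(b[265:310,300:375],None,fx=5.8,fy=5.8,interpolation=cv2.INTER_CUBIC)
o=np.zeros((504,800,3),np.uint8);o[:,:360]=B;o[:C.shape[0],362:362+C.shape[1]]=C[:, :438]
cv2.imwrite("pics/z2.png",cv2.convertScaleAbs(o,alpha=1.6))
```

```text
(no output)
```

View pics/z1.png

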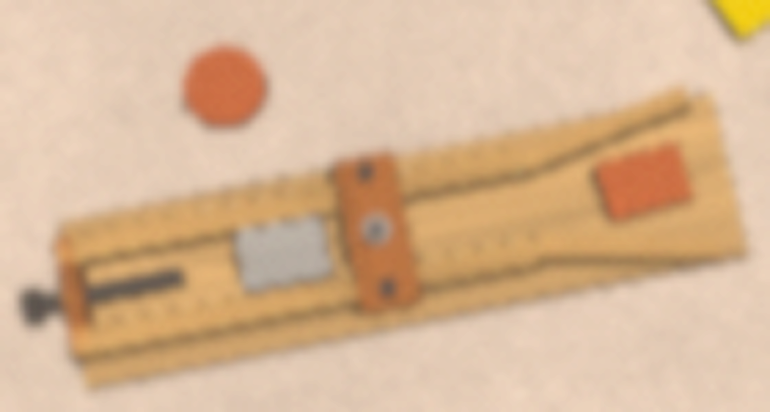

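View pics/z2.png

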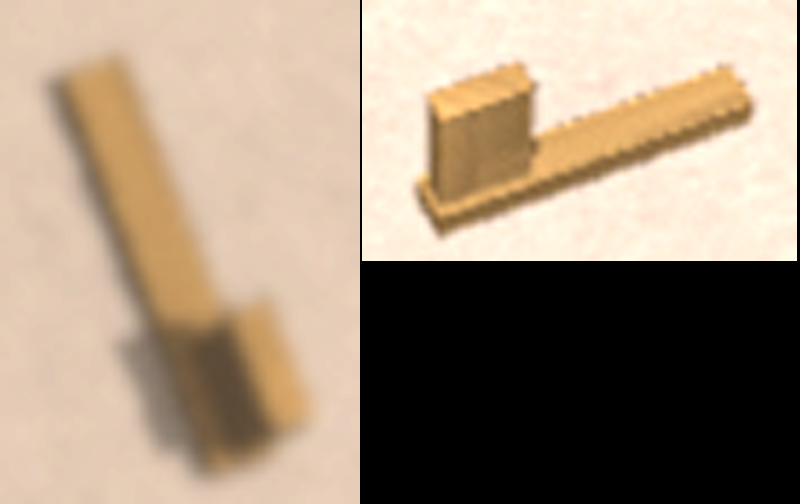

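Crop 1 shows the jig's board corners at (712,95), (745,255) and (88,388), the bush at (375,230), and the tile and block corners. Crop 2 shows the stick's nose edge at (70,78)–(125,55) and the corners of the handle top. I'll turn these into world positions with rigid fits.

```bash
cat > h.py <<'E'
from plant import *
import numpy as np, cv2
def ray(n,px,z):
    c=get_calibration(n); px=np.atleast_2d(px).astype(float); z=np.broadcast_to(np.array(z,float),len(px))
    K=np.array([[c["fx"],0,c["cx"]],[0,c["fy"],c["cy"]],[0,0,1]])
    u=cv2.undistortPoints(px[:,None],K,np.array([c["k1"],0,0,0,0]))[:,0]
    T=c["world_from_camera"]; d=np.c_[u,np.ones(len(u))]@T[:3,:3].T; o=T[:3,3]
    return (o+d*((z-o[2])/d[:,2])[:,None])[:,:2]
def fit(m,w):
    m=np.array(m,float);w=np.array(w,float);a=m-m.mean(0);b=w-w.mean(0)
    th=np.arctan2((a[:,0]*b[:,1]-a[:,1]*b[:,0]).sum(),(a*b).sum())
    R=np.array([[np.cos(th),-np.sin(th)],[np.sin(th),np.cos(th)]]);t=w.mean(0)-R@m.mean(0)
    return th,t,w-(m@R.T+t)
def crop(p,s,o): return (np.array(p,float)+.5)/s-.5+np.array(o)
E
python3 - <<'E'
from h import *
np.set_printoptions(precision=1,suppress=True)
J=[((712,95),12,-190,-50),((745,255),12,-190,50),((88,388),12,200,50),((375,230),49,17.5,0),((335,163),44,35,-45),((393,153),44,0,-45),((420,302),44,0,45),((362,310),44,35,45)]
w=ray("top",crop([j[0] for j in J],5.5,(220,165)),[j[1] for j in J])
th,t,r=fit([j[2:] for j in J],w);print("jig",round(th,4),t);print(r)
R=np.array([[np.cos(th),-np.sin(th)],[np.sin(th),np.cos(th)]])
for nm,p,z in(("tile",[(595,165),(680,147),(692,194),(612,220)],26),("block",[(235,232),(325,215),(333,275),(250,292)],38)):
    q=(ray("top",crop(p,5.5,(220,165)),z)-t)@R; print(nm,"jig",q.mean(0),q[1]-q[0],q[2]-q[3])
S=[((70,78),16,77.5,12),((125,55),16,77.5,-12),((235,310),75,-30.5,8),((268,298),75,-30.5,-8),((312,415),75,-74.5,-8),((270,430),75,-74.5,8)]
w=ray("top",crop([j[0] for j in S],9,(400,168)),[j[1] for j in S])
a,ts,r=fit([j[2:] for j in S],w);print("stick top",round(a,4),ts);print(r)
S=[((430,97),75,-74.5,8),((523,65),75,-30.5,8),((535,85),75,-30.5,-8),((727,66),16,77.5,12),((750,100),16,77.5,-12),((752,118),0,77.5,-12),((440,235),0,-77.5,-12)]
w=ray("side",crop(np.array([j[0] for j in S])-(362,0),5.8,(300,265)),[j[1] for j in S])
a2,t2,r=fit([j[2:] for j in S],w);print("stick side",round(a2,4),t2);print(r)
for A,T in((a,ts),(a2,t2)): print("handle",T-52.5*np.array([np.cos(A),np.sin(A)]))
st=get_state();q=st["tcp_rot"]
from scipy.spatial.transform import Rotation as Ro
print(Ro.from_quat(q,scalar_first=True).as_matrix())
E
```

```text
jig 1.7476 [549.2 111.5]
[[-1.3  0.7]
 [ 0.9  2.9]
 [ 0.5 -2.6]
 [-0.2  0.6]
 [-1.  -1.7]
 [-2.  -0.2]
 [ 0.4  1.2]
 [ 2.7 -0.8]]
tile jig [-138.2   -2.5] [-50.3  -0.8] [-48.2  -5.9]
block jig [70.5  0.9] [-51.8   0.4] [-47.6  -0.3]
stick top 0.2797 [ 575.7 -286.9]
[[-2.5 -1.6]
 [-0.9  0.9]
 [ 0.4 -2.8]
 [-0.1  1. ]
 [ 1.7  1.6]
 [ 1.4  0.9]]
stick side 0.3055 [ 577.4 -285.6]
[[ 1.5 -1.7]
 [ 0.5 -2.9]
 [-1.   0.9]
 [-0.7 -2.4]
 [-2.1 -0.2]
 [ 0.8  2.4]
 [ 0.9  3.9]]
handle [ 525.2 -301.4]
handle [ 527.3 -301.4]
[[-1.   0.3 -0. ]
 [ 0.3  1.  -0. ]
 [ 0.  -0.  -1. ]]
```

The fits hold up: residuals are at most 4 mm and the tile and block sizes match. The handle is near (526,-301) with the stick at 0.29 rad. The jig is at (549,111.5), 1.748 rad. Next I'll move above the handle and turn.

```bash
R='x'; 
python3 -m pendant '[[[-0.84,-1,0],0],[[-0.84,-1,0],0],[[-0.84,-1,0],0],[[-0.84,-1,0],0],[[-0.84,-1,0],0],[[-0.84,-1,0],0],[[-0.84,-1,0],0],[[-0.84,-1,0],0]]' 1 100
python3 -m pendant '[[[-0.84,-1,0],0],[[-0.84,-1,0],0],[[-0.84,-1,0],0],[[-0.84,-1,0],0],[[-0.84,-1,0],0],[[-0.84,-1,0],0],[[-0.84,-1,0],0],[[-0.84,-1,0],0]]'
python3 -m pendant '[[[-0.84,-1,0],0],[[-0.84,-1,0],0],[[-0.84,-1,0],0],[[-0.84,-1,0],0],[[-0.84,-1,0],0],[[-0.84,-1,0],0],[[-0.84,-1,0],0],[[-0.84,-1,0],0]]'
python3 -m pendant '[[[-0.84,-1,0],-1],[[-0.84,-1,0],0],[[-0.84,-1,0],0],[[-0.84,-1,0],0],[[0,0,0.8],-1],[[0,0,0.8],-1],[[0,0,0.8],-1],[[0,0,0.8],-1]]'
python3 -m pendant '[[[0,0,0],-1],[[0,0,0],-1],[[0,0,0],-1],[[0,0,0],0],[[0,0,0],0]]'
```

```text
time_s: 1.1
ee_pos: [255.7, 291.3, 231.1]
tcp_rot: [-0.0, 0.135, 0.991, -0.0]
ft_force: [0.4, -0.2, -0.1]
finger_gap: 1.002
gripper_force: 0.0
time_s: 2.1
ee_pos: [364.0, 53.6, 231.1]
tcp_rot: [-0.0, 0.135, 0.991, -0.0]
ft_force: [0.2, 0.4, -0.2]
finger_gap: 1.001
gripper_force: 0.0
time_s: 3.1
ee_pos: [472.5, -184.0, 231.0]
tcp_rot: [-0.0, 0.135, 0.991, 0.0]
ft_force: [0.5, -0.0, 0.0]
finger_gap: 1.002
gripper_force: 0.0
time_s: 4.1
ee_pos: [532.4, -298.7, 150.2]
tcp_rot: [-0.0, -0.04, 0.999, 0.0]
ft_force: [0.1, 0.8, 0.3]
finger_gap: 1.0
gripper_force: 0.0
time_s: 4.72
ee_pos: [532.5, -298.7, 151.1]
tcp_rot: [-0.0, -0.143, 0.99, 0.0]
ft_force: [-0.3, 0.3, 0.7]
finger_gap: 0.999
gripper_force: 0.0
```

```bash
python3 -m pendant '[[[0.27,-0.03,0.6],0],[[0,0,0.6],0],[[0,0,0.6],0],[[0,0,0.6],0],[[0,0,0.6],0],[[0,0,0.6],0],[[0,0,0.6],0],[[0,0,0.56],0]]'
python3 -m pendant '[[[0,0,0],0],[[0,0,0],0]]'
python3 -m pendant '[[[0,0,0],0],[[0,0,0],0],[[0,0,0],0],[[0,0,0],0],[[0,0,0],0],[[0,0,0],0],[[0,0,0],0],[[0,0,0],0]]' 0 110
python3 -c "
from h import *
a=grab_frame('top')[:,:,::-1];b=grab_frame('side')[:,:,::-1]
A=cv2.resize(a[150:250,370:470],None,fx=4,fy=4);B=cv2.resize(b[220:320,280:380],None,fx=4,fy=4)
cv2.imwrite('pics/g1.png',cv2.convertScaleAbs(np.hstack([A,B]),alpha=1.6))"
```

```text
time_s: 5.72
ee_pos: [526.3, -301.4, 31.3]
tcp_rot: [-0.0, -0.143, 0.99, 0.0]
ft_force: [-0.3, 1.4, 0.5]
finger_gap: 1.0
gripper_force: 0.0
time_s: 5.98
ee_pos: [526.5, -301.6, 32.6]
tcp_rot: [0.0, -0.143, 0.99, -0.0]
ft_force: [-0.2, -0.2, -0.4]
finger_gap: 1.001
gripper_force: 0.0
time_s: 6.98
ee_pos: [526.5, -301.6, 32.6]
tcp_rot: [0.0, -0.143, 0.99, -0.0]
ft_force: [-0.5, -1.1, 4.9]
finger_gap: 0.172
gripper_force: 107.6
```

View pics/g1.png

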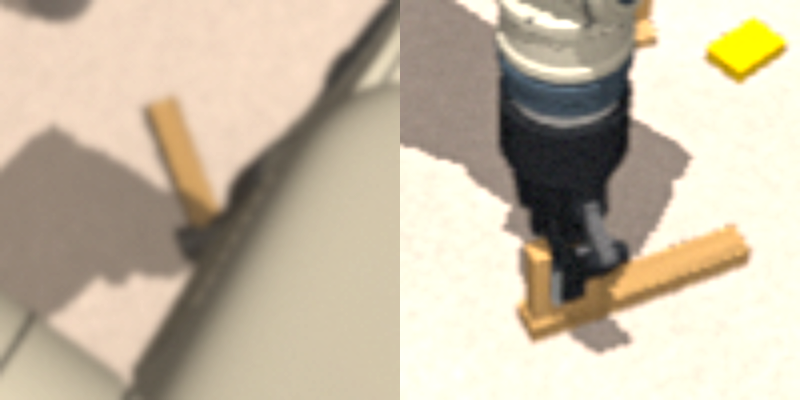

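The stick is gripped, with the pads on the handle (gap 0.172, about 15 mm) and the nose visible and undisturbed. I'll lift 60 mm, turn 83.6° to line up with the jig, then move behind the funnel.

```bash
python3 -m pendant '[[[0,0,-0.4],0],[[0,0,-0.4],0],[[0,0,-0.4],0],[[0,0,-0.4],-1],[[0,0,-0.4],-1],[[0,0,-0.4],-1],[[0,0,0],-1],[[0,0,0],-1]]'
python3 -m pendant '[[[0,0,0],-1],[[0,0,0],-1],[[0,0,0],-1],[[0,0,0],-1],[[0,0,0],-1],[[0,0,0],-1],[[0,0,0],-1],[[0,0,0],-1]]'
python3 -m pendant '[[[0,0,0],-1],[[0,0,0],-1],[[0,0,0],-1],[[0,0,0],-1],[[0,0,0],-1],[[0,0,0],-1],[[0,0,0],-1],[[0,0,0],-0.9]]'
python3 -m pendant '[[[-0.54,-0.76,0],0],[[-0.54,-0.76,0],0],[[-0.54,-0.76,0],0],[[-0.54,-0.76,0],0],[[-0.54,-0.76,0],0],[[0,0,0],0],[[0,0,0],0],[[0,0,0],0]]'
python3 -c "
from h import *
a=grab_frame('top')[:,:,::-1];b=grab_frame('side')[:,:,::-1]
cv2.imwrite('pics/t2.png',a);cv2.imwrite('pics/s2.png',b)
A=cv2.resize(a[150:240,300:400],None,fx=4,fy=4);B=cv2.resize(b[190:280,270:370],None,fx=4,fy=4)
cv2.imwrite('pics/g2.png',cv2.convertScaleAbs(np.hstack([A,B]),alpha=1.6))"
```

```text
time_s: 8.07
ee_pos: [526.4, -301.5, 93.0]
tcp_rot: [0.0, -0.314, 0.949, -0.0]
ft_force: [0.3, 0.6, -1.3]
finger_gap: 0.175
gripper_force: 107.1
time_s: 9.07
ee_pos: [526.3, -301.4, 92.9]
tcp_rot: [0.0, -0.564, 0.826, -0.0]
ft_force: [0.0, -0.1, -1.1]
finger_gap: 0.176
gripper_force: 107.1
time_s: 10.07
ee_pos: [526.3, -301.4, 92.8]
tcp_rot: [-0.0, 0.767, -0.641, 0.0]
ft_force: [-0.1, -0.3, 0.3]
finger_gap: 0.177
gripper_force: 107.1
time_s: 11.08
ee_pos: [607.7, -218.8, 92.3]
tcp_rot: [0.0, 0.766, -0.642, -0.0]
ft_force: [1.3, -0.7, -0.5]
finger_gap: 0.17
gripper_force: 107.3
```

View pics/g2.png

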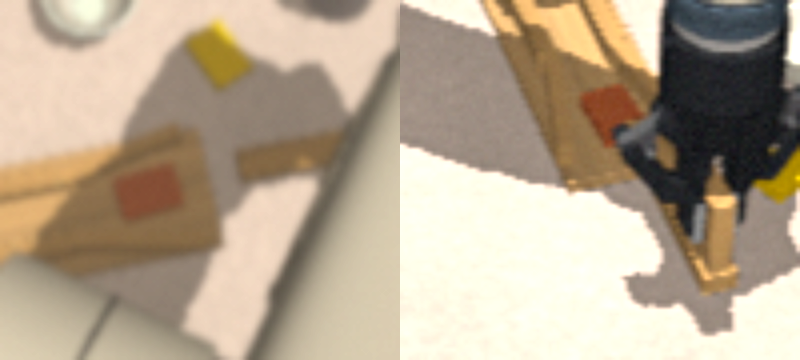

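The nose of the held stick shows at (235,155)–(243,180) in the left crop, pointing at the funnel. The tile is undisturbed. I'll check nose position and heading in the jig frame.

```bash
cat >> h.py <<'E'
th=1.7476;t=np.array([549.2,111.5]);RJ=np.array([[np.cos(th),-np.sin(th)],[np.sin(th),np.cos(th)]])
def jig(w): return (np.asarray(w,float)[...,:2]-t)@RJ
E
python3 - <<'E'
from h import *
np.set_printoptions(precision=1,suppress=True)
print("nose/edges jig",jig(ray("top",crop([(235,155),(243,180),(340,131),(330,162)],4,(300,150)),76)))
print("tile",jig(ray("top",crop([(114,178),(178,163),(185,208),(122,220)],4,(300,150)),26)))
print("board end corners",jig(ray("top",crop([(200,132),(222,245)],4,(300,150)),12)))
print("tcp",jig(get_state()["ee_pos"][:2]))
E
```

```text
nose/edges jig [[-203.6   -6.4]
 [-205.2   13.9]
 [-286.5   -9. ]
 [-273.3   13.3]]
tile [[-113.6  -18.9]
 [-165.8  -20.9]
 [-163.5   16. ]
 [-112.8   15.7]]
board end corners [[-190.4  -46. ]
 [-187.6   48.4]]
tcp [-335.5    0.5]
```

Camera and arm agree: nose at x -204, y about +2, heading within 0.01 rad. I'll trim y by -1.5 mm, lower so the sole clears the floor by about 2 mm, and approach.

```bash
python3 -m pendant '[[[0,-0.06,0.6],0],[[0,0,0.6],0],[[0,0,0.6],0],[[0,0,0],0],[[0,0,0],0]]'
python3 -m pendant '[[[-0.3,0,0],0],[[-0.3,0,0],0],[[-0.3,0,0],0],[[-0.3,0,0],0],[[-0.2,0,0],0],[[0,0,0],0]]'
python3 -m pendant '[[[-0.2,0,0],0],[[-0.2,0,0],0],[[-0.2,0,0],0],[[-0.2,0,0],0],[[-0.2,0,0],0],[[-0.2,0,0],0],[[-0.2,0,0],0],[[-0.2,0,0],0]]'
python3 -c "
from h import *
print(jig(get_state()['ee_pos'][:2]))
a=grab_frame('top')[:,:,::-1];b=grab_frame('side')[:,:,::-1]
cv2.imwrite('pics/t3.png',a)
A=cv2.resize(a[150:240,290:390],None,fx=4,fy=4);B=cv2.resize(b[190:280,270:370],None,fx=4,fy=4)
cv2.imwrite('pics/g3.png',cv2.convertScaleAbs(np.hstack([A,B]),alpha=1.6))"
```

```text
time_s: 11.8
ee_pos: [609.6, -218.1, 47.3]
tcp_rot: [-0.0, 0.767, -0.642, 0.0]
ft_force: [0.6, 0.4, -0.9]
finger_gap: 0.173
gripper_force: 107.3
time_s: 12.55
ee_pos: [603.3, -183.2, 47.3]
tcp_rot: [0.0, 0.767, -0.642, 0.0]
ft_force: [-0.2, -0.1, -1.7]
finger_gap: 0.174
gripper_force: 107.3
time_s: 13.55
ee_pos: [596.3, -143.9, 47.3]
tcp_rot: [0.0, 0.767, -0.642, 0.0]
ft_force: [0.1, 0.2, -0.8]
finger_gap: 0.172
gripper_force: 107.3
[-259.72549674   -1.42098925]
```

View pics/g3.png

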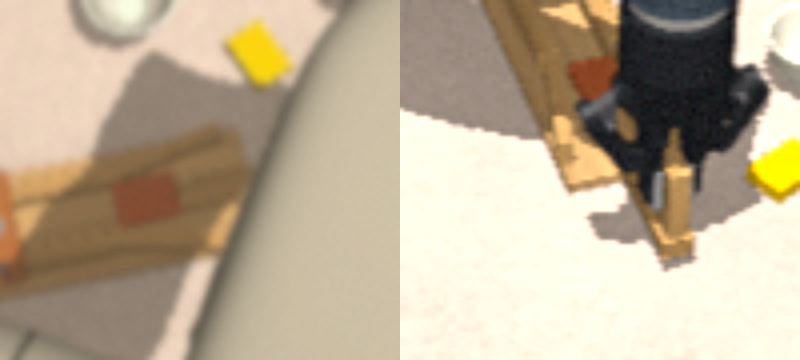

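The tile is pushed in step with the nose, centred at (147,200) in the left crop. It has advanced about 30 mm and sits nearly straight, with no force showing. I'll continue into the channel in short bites.

```bash
python3 -m pendant '[[[-0.15,0,0],0],[[-0.15,0,0],0],[[-0.15,0,0],0],[[-0.15,0,0],0]]' | grep -E "ee_pos|ft_f"
python3 -m pendant '[[[-0.15,0,0],0],[[-0.15,0,0],0],[[-0.15,0,0],0],[[-0.15,0,0],0]]'| grep -E "ee_pos|ft_f"
python3 -m pendant '[[[-0.2,0,0],0],[[-0.2,0,0],0],[[-0.2,0,0],0],[[-0.2,0,0],0]]'| grep -E "ee_pos|ft_f"
python3 -c "
from h import *
print(jig(get_state()['ee_pos'][:2]))
a=grab_frame('top')[:,:,::-1]
cv2.imwrite('pics/t4.png',a)
A=cv2.resize(a[165:240,220:360],None,fx=5.5,fy=5.5)
cv2.imwrite('pics/g4.png',cv2.convertScaleAbs(A,alpha=1.8))"
```

```text
ee_pos: [593.7, -129.2, 47.3]
ft_force: [0.5, 0.2, -0.4]
ee_pos: [591.1, -114.4, 47.3]
ft_force: [0.3, -0.1, -1.0]
ee_pos: [587.5, -94.6, 47.3]
ft_force: [-0.7, -0.4, -0.3]
[-209.66023682   -1.4871046 ]
```

View pics/g4.png

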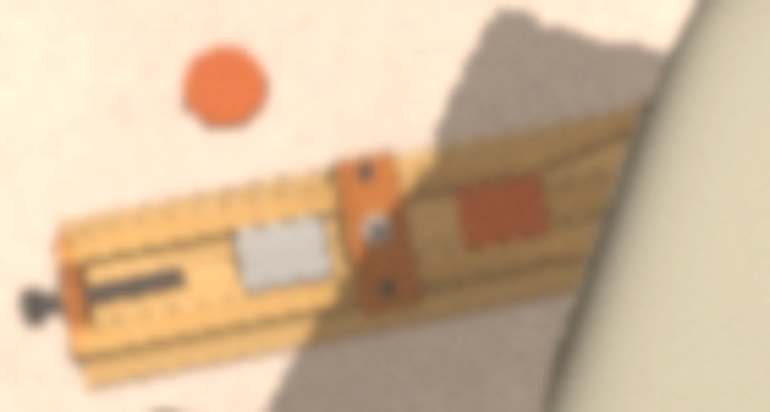

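The tile is now inside the straight channel, centred at (505,212) in the crop and aligned. The nose is right behind it at x ≈ -80, and the force is still about zero. I'll go on to just short of the block, then slow down.

```bash
python3 -m pendant '[[[-0.2,0,0],0],[[-0.2,0,0],0],[[-0.2,0,0],0],[[-0.2,0,0],0],[[-0.2,0,0],0],[[-0.2,0,0],0]]' | grep -E "ee_pos|ft_f"
python3 -m pendant '[[[-0.2,0,0],0],[[-0.2,0,0],0],[[-0.2,0,0],0],[[-0.2,0,0],0],[[-0.2,0,0],0],[[-0.1,0,0],0]]'| grep -E "time|ee_pos|ft_f"
python3 -m pendant '[[[-0.06,0,0],0],[[-0.06,0,0],0],[[-0.06,0,0],0],[[-0.06,0,0],0]]'| grep -E "ee_pos|ft_f"
python3 -m pendant '[[[-0.06,0,0],0],[[-0.06,0,0],0],[[-0.06,0,0],0],[[-0.06,0,0],0]]'| grep -E "ee_pos|ft_f"
python3 -m pendant '[[[-0.06,0,0],0],[[-0.06,0,0],0],[[-0.06,0,0],0],[[-0.06,0,0],0]]'| grep -E "time|ee_pos|ft_f"
python3 - <<'E'
from h import *
print(jig(get_state()['ee_pos'][:2]), jig(ray("top",crop([(183,278)],5.5,(220,165)),25)))
E
```

```text
ee_pos: [582.3, -65.1, 47.3]
ft_force: [-0.2, 0.3, -0.8]
time_s: 16.7
ee_pos: [577.5, -38.0, 47.3]
ft_force: [0.3, -1.0, -0.1]
ee_pos: [576.5, -32.5, 47.3]
ft_force: [-0.3, -0.0, -1.2]
ee_pos: [575.4, -26.5, 47.3]
ft_force: [-0.0, -0.9, -1.0]
time_s: 18.2
ee_pos: [574.4, -20.6, 47.3]
ft_force: [-0.5, -0.5, -0.6]
[-134.42729451   -1.53783685] [[131.616098     0.51635782]]
```

```bash
python3 -m pendant '[[[-0.05,0,0],0],[[-0.05,0,0],0],[[-0.05,0,0],0],[[-0.05,0,0],0],[[-0.05,0,0],0],[[-0.05,0,0],0]]'| grep -E "ee_pos|ft_f"
python3 -m pendant '[[[-0.05,0,0],0],[[-0.05,0,0],0],[[-0.05,0,0],0],[[-0.05,0,0],0],[[-0.05,0,0],0],[[-0.05,0,0],0]]'| grep -E "ee_pos|ft_f"
python3 -m pendant '[[[-0.05,0,0],0],[[-0.05,0,0],0],[[-0.05,0,0],0],[[-0.05,0,0],0]]'| grep -E "time|ee_pos|ft_f"
python3 -c "
from h import *
print(jig(get_state()['ee_pos'][:2]))"
```

```text
ee_pos: [573.1, -13.3, 47.3]
ft_force: [0.3, -2.4, -0.8]
ee_pos: [571.7, -5.8, 47.3]
ft_force: [0.4, -3.2, 1.2]
time_s: 20.2
ee_pos: [570.9, -0.9, 47.3]
ft_force: [0.3, -3.3, -0.0]
[-114.46552263   -1.55534488]
```

The steel block is moving against about 2.5 N of friction. I'll creep on in 1 mm bites and stop as soon as the force rises.

```bash
cat > ok.sh <<'E'
# pass while the feed force stays low
o=$(cat); echo "$o" | grep -E "ee_pos|ft_f" | tr '\n' ' '; echo
echo "$o" | grep ft_f | tr -d '[],' | awk '{exit !($3>-5.5)}'
E
chmod +x ok.sh
python3 -m pendant '[[[-0.02,0,0],0],[[-0.02,0,0],0]]' | ./ok.sh && \
python3 -m pendant '[[[-0.02,0,0],0],[[-0.02,0,0],0]]' | ./ok.sh && \
python3 -m pendant '[[[-0.02,0,0],0],[[-0.02,0,0],0]]' | ./ok.sh && \
python3 -m pendant '[[[-0.02,0,0],0],[[-0.02,0,0],0]]' | ./ok.sh && \
python3 -m pendant '[[[-0.02,0,0],0],[[-0.02,0,0],0]]' | ./ok.sh && \
python3 -m pendant '[[[-0.02,0,0],0],[[-0.02,0,0],0]]' | ./ok.sh && \
python3 -m pendant '[[[-0.02,0,0],0],[[-0.02,0,0],0]]' | ./ok.sh && \
python3 -m pendant '[[[-0.02,0,0],0],[[-0.02,0,0],0]]' | ./ok.sh && \
python3 -m pendant '[[[-0.02,0,0],0],[[-0.02,0,0],0]]' | ./ok.sh && \
python3 -m pendant '[[[-0.02,0,0],0],[[-0.02,0,0],0]]' | ./ok.sh && \
python3 -m pendant '[[[-0.02,0,0],0],[[-0.02,0,0],0]]' | ./ok.sh && \
python3 -m pendant '[[[-0.02,0,0],0],[[-0.02,0,0],0]]' | ./ok.sh
```

```text
ee_pos: [570.7, 0.0, 47.3] ft_force: [-0.7, -3.0, 0.6] 
ee_pos: [570.6, 1.0, 47.3] ft_force: [0.9, -4.0, -0.4] 
ee_pos: [570.3, 2.0, 47.3] ft_force: [-0.6, -2.6, 0.3] 
ee_pos: [570.2, 3.0, 47.3] ft_force: [0.0, -3.1, 0.6] 
ee_pos: [570.0, 4.0, 47.3] ft_force: [0.5, -3.6, 0.3] 
ee_pos: [569.8, 5.0, 47.3] ft_force: [-0.4, -2.2, 0.5] 
ee_pos: [569.6, 6.0, 47.3] ft_force: [0.9, -2.9, 0.2] 
ee_pos: [569.5, 6.9, 47.3] ft_force: [-0.2, -2.5, 0.3] 
ee_pos: [569.3, 7.9, 47.3] ft_force: [-0.5, -3.4, 0.3] 
ee_pos: [569.1, 8.9, 47.3] ft_force: [-0.7, -4.0, 0.1] 
ee_pos: [568.9, 9.9, 47.3] ft_force: [0.4, -3.9, 0.7] 
ee_pos: [568.7, 10.9, 47.3] ft_force: [0.3, -3.2, 0.1]
```

```bash
python3 -m pendant '[[[-0.02,0,0],0]]' | ./ok.sh && \
python3 -m pendant '[[[-0.02,0,0],0]]' | ./ok.sh && \
python3 -m pendant '[[[-0.02,0,0],0]]' | ./ok.sh && \
python3 -m pendant '[[[-0.02,0,0],0]]' | ./ok.sh && \
python3 -m pendant '[[[-0.02,0,0],0]]' | ./ok.sh && \
python3 -m pendant '[[[-0.02,0,0],0]]' | ./ok.sh && \
python3 -m pendant '[[[-0.02,0,0],0]]' | ./ok.sh && \
python3 -m pendant '[[[-0.02,0,0],0]]' | ./ok.sh && \
python3 -m pendant '[[[-0.02,0,0],0]]' | ./ok.sh && \
python3 -m pendant '[[[-0.02,0,0],0]]' | ./ok.sh && \
python3 -m pendant '[[[-0.02,0,0],0]]' | ./ok.sh && \
python3 -m pendant '[[[-0.02,0,0],0]]' | ./ok.sh && \
python3 -m pendant '[[[-0.02,0,0],0]]' | ./ok.sh && \
python3 -m pendant '[[[-0.02,0,0],0]]' | ./ok.sh && \
python3 -m pendant '[[[-0.02,0,0],0]]' | ./ok.sh && \
python3 -m pendant '[[[-0.02,0,0],0]]' | ./ok.sh
```

```text
ee_pos: [568.7, 11.4, 47.3] ft_force: [-0.3, -3.7, 0.2] 
ee_pos: [568.6, 11.9, 47.3] ft_force: [0.9, -3.4, -0.2] 
ee_pos: [568.5, 12.4, 47.3] ft_force: [-0.0, -3.9, 0.6] 
ee_pos: [568.4, 12.8, 47.3] ft_force: [0.5, -3.3, -0.0] 
ee_pos: [568.3, 13.3, 47.3] ft_force: [0.4, -4.2, 0.9] 
ee_pos: [568.3, 13.8, 47.3] ft_force: [-0.3, -2.6, -0.4] 
ee_pos: [568.2, 14.3, 47.3] ft_force: [0.6, -2.8, -0.3] 
ee_pos: [568.1, 14.8, 47.3] ft_force: [-0.5, -3.7, 0.1] 
ee_pos: [568.1, 14.9, 47.4] ft_force: [0.0, -6.7, 1.1]
```

That is contact with the screw, at nose x ≈ 31.5, which matches the 131 mm screw tip seen earlier. I'll let it settle and read the force, then add small steps.

```bash
python3 -m pendant '[[[0,0,0],0]]' | ./ok.sh
python3 -m pendant '[[[-0.006,0,0],0],[[0,0,0],0]]' | ./ok.sh
```

```text
ee_pos: [568.1, 15.0, 47.4] ft_force: [0.1, -4.7, 0.0] 
ee_pos: [568.1, 14.9, 47.4] ft_force: [0.4, -6.1, 0.5]
```

```bash
python3 -m pendant '[[[-0.01,0,0],0],[[0,0,0],0]]' | ./ok.sh
python3 -m pendant '[[[-0.01,0,0],0],[[0,0,0],0]]' | ./ok.sh
```

```text
ee_pos: [568.1, 15.0, 47.5] ft_force: [0.4, -6.8, 1.6] 
ee_pos: [568.2, 15.1, 47.6] ft_force: [-0.5, -8.2, 2.6]
```

```bash
python3 -m pendant '[[[-0.012,0,0],0],[[0,0,0],0]]' | ./ok.sh
python3 -m pendant '[[[-0.012,0,0],0],[[0,0,0],0]]' | ./ok.sh
python3 -m pendant '[[[0,0,0],0],[[0,0,0],0]]' | ./ok.sh; python3 -c "
from plant import *
s=get_state();print(s['ft_force'],s['ft_torque'],s['tcp_rot'],s['time_s'])"
```

```text
ee_pos: [568.2, 15.1, 47.7] ft_force: [-0.4, -9.4, 2.7] 
ee_pos: [568.2, 15.1, 47.7] ft_force: [-0.9, -11.0, 3.0] 
ee_pos: [568.2, 15.1, 47.7] ft_force: [-0.4, -10.3, 3.7] 
[ -0.449832   -10.30698411   3.73786144] [-2.13590046  0.14479283  0.26656612] [ 0.00077704  0.76624404 -0.64254806  0.00120944] 25.95
```

A firm push is holding at about 10.5 N. I'll nudge it once more for margin, then ease off and draw the stick straight back.

```bash
python3 -m pendant '[[[-0.01,0,0],0],[[0,0,0],0],[[0,0,0],0]]' | ./ok.sh
python3 -m pendant '[[[0.04,0,0],0],[[0.06,0,0],0],[[0.1,0,0],0],[[0.2,0,0],0],[[0.3,0,0],0],[[0.3,0,0],0],[[0.4,0,0],0],[[0.4,0,0],0]]' | ./ok.sh
python3 -m pendant '[[[0.4,0,0],0],[[0.4,0,0],0],[[0.4,0,0],0],[[0.4,0,0],0],[[0.4,0,0],0],[[0.4,0,0],0],[[0.4,0,0],0],[[0.4,0,0],0]]' | ./ok.sh
python3 -m pendant '[[[0.4,0,0],0],[[0.4,0,0],0],[[0.4,0,0],0],[[0.4,0,0],0],[[0.4,0,0],0],[[0.4,0,0],0],[[0.4,0,0],0],[[0.4,0,0],0]]' | ./ok.sh
python3 -m pendant '[[[0.4,0,0],0],[[0.4,0,0],0],[[0.4,0,0],0],[[0.4,0,0],0],[[0.4,0,0],0],[[0,0,0],0],[[0,0,0],0]]' | ./ok.sh
python3 -c "
from h import *
s=get_state();print(jig(s['ee_pos']),s['time_s'])
a=grab_frame('top')[:,:,::-1];b=grab_frame('side')[:,:,::-1]
A=cv2.resize(a[160:240,225:375],None,fx=5.2,fy=5.2);B=cv2.resize(b[150:280,270:370],None,fx=2.1,fy=2.1)
o=np.zeros((A.shape[0]+160,800,3),np.uint8);o[:A.shape[0],:A.shape[1]]=A
o=np.zeros((600,800,3),np.uint8);A=cv2.resize(a[160:240,225:375],None,fx=3.5,fy=3.5);o[:280,:525]=A
B=cv2.resize(b[150:270,270:370],None,fx=2.7,fy=2.5);o[:B.shape[0],527:797]=B
C=cv2.resize(a[160:240,330:450],None,fx=3.5,fy=3.5);o[300:580,:420]=C
cv2.imwrite('pics/g5.png',cv2.convertScaleAbs(o,alpha=1.6));cv2.imwrite('pics/t5.png',a)"
```

```text
ee_pos: [568.2, 15.1, 47.8] ft_force: [-0.6, -11.9, 3.8] 
ee_pos: [575.8, -28.3, 47.3] ft_force: [-0.2, -0.9, -0.7] 
ee_pos: [589.7, -107.0, 47.3] ft_force: [0.4, 0.8, 0.7] 
ee_pos: [603.8, -185.7, 47.3] ft_force: [-0.1, 0.4, -1.5] 
ee_pos: [612.3, -234.1, 47.2] ft_force: [-0.1, -0.8, -1.7] 
[-351.33508816   -1.30685824] 30.2
```

View pics/g5.png

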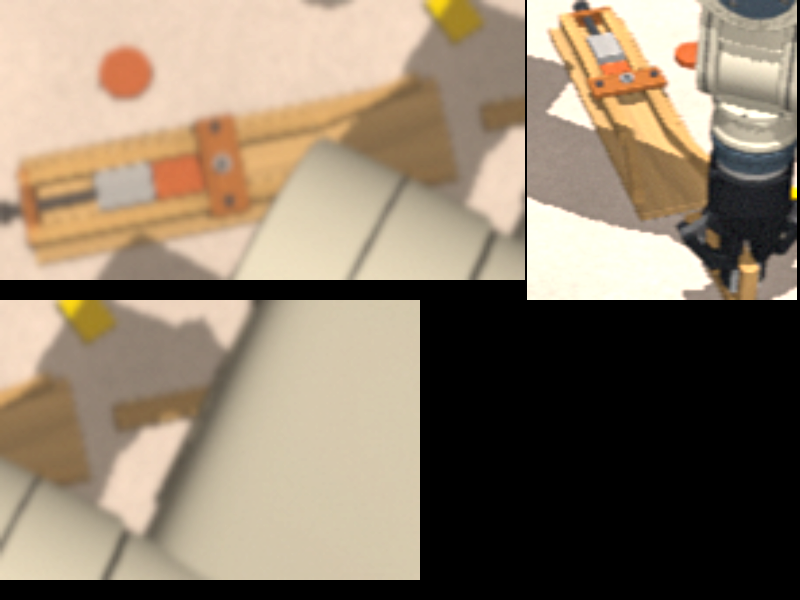

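The screw, block and tile sit in one tight line at (95–205,180), and the nose is about 25 mm clear of the board end. I'll lower the stick onto its sole.

```bash
python3 -m pendant '[[[0,0,0.2],0],[[0,0,0.2],0],[[0,0,0.1],0],[[0,0,0.04],0],[[0,0,0],0]]' | ./ok.sh
python3 -m pendant '[[[0,0,0.02],0],[[0,0,0],0]]' | ./ok.sh
python3 -m pendant '[[[0,0,0.02],0],[[0,0,0],0]]' | ./ok.sh
```

```text
ee_pos: [612.4, -234.3, 33.7] ft_force: [0.5, 0.4, -0.6] 
ee_pos: [612.4, -234.3, 33.3] ft_force: [0.1, 0.2, -0.9] 
ee_pos: [612.4, -234.3, 32.8] ft_force: [0.4, -0.1, -0.8]
```

```bash
python3 -m pendant '[[[0,0,0.016],0],[[0,0,0],0]]' | ./ok.sh
python3 -m pendant '[[[0,0,0],0],[[0,0,0],0],[[0,0,0],0],[[0,0,0],0],[[0,0,0],0],[[0,0,0],0],[[0,0,0],0],[[0,0,0],0]]' 1
python3 -m pendant '[[[0,0,-0.2],0],[[0,0,-0.4],0],[[0,0,-0.8],0],[[0,0,-0.8],0],[[0,0,-0.8],0],[[0,0,-0.8],0],[[0,0,-0.8],0],[[0,0,-0.8],0]]'
python3 -m pendant '[[[1,0,-0.3],0],[[1,0,-0.3],0],[[1,0,-0.3],0],[[1,0,0],0],[[1,0,0],0],[[1,0,0],0],[[0,0,0],0],[[0,0,0],0]]'
python3 -c "
from h import *
a=grab_frame('top')[:,:,::-1];b=grab_frame('side')[:,:,::-1]
A=cv2.resize(a[120:300,215:480],None,fx=2,fy=2);B=cv2.resize(b[140:320,240:370],None,fx=2,fy=2)
cv2.imwrite('pics/g6.png',cv2.convertScaleAbs(np.hstack([A,B]),alpha=1.6))"
```

```text
ee_pos: [612.4, -234.3, 32.6] ft_force: [-0.6, 0.6, 1.9] 
time_s: 32.67
ee_pos: [612.4, -234.3, 32.4]
tcp_rot: [0.0, 0.767, -0.642, 0.0]
ft_force: [-0.4, -0.4, 0.1]
finger_gap: 0.999
gripper_force: 0.0
time_s: 33.67
ee_pos: [612.4, -234.3, 169.0]
tcp_rot: [-0.0, 0.767, -0.642, 0.0]
ft_force: [-0.5, 0.2, 0.8]
finger_gap: 1.002
gripper_force: 0.0
time_s: 34.67
ee_pos: [638.5, -381.6, 190.3]
tcp_rot: [-0.0, 0.766, -0.642, 0.0]
ft_force: [-0.5, 0.6, -0.1]
finger_gap: 0.997
gripper_force: 0.0
```

View pics/g6.png

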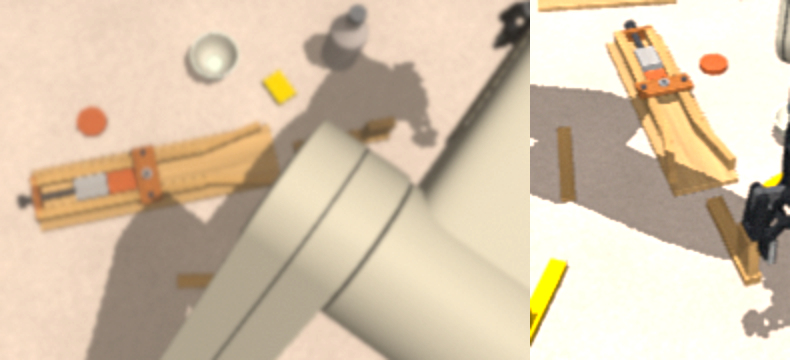

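The side view (right) shows the stick on the table at about (735,240), flat on its sole as far as the gripper lets me see, and clear of the jig. The tile and block are still tight against the screw, at (90–135,182) in the left view. Nothing else has moved, so I'm handing in.

```bash
python3 -c "
from plant import *
print(close_job())"
```

```text
the job is handed in; nothing more can be done
None
```

The job is handed in (no verdict was returned): the tile and block were seated against the depth screw with a push that peaked at about 12 N at the wrist, and the last pictures show them still tight, with the stick standing on its sole clear of the jig and the visible bystanders in place.

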